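# Lock the tube carrier onto the lab shaker

### The job

Mount the tube carrier on the shaker: keeping it level, lower its keyholes over the two brass screw heads, then slide it along until it is locked fully home, its fins between the shaker's fins. Then swing the red catch all the way shut behind the carrier, and let go, leaving everything else on the bench where it stands.

Things in the scene. Friction and masses are not known exactly. Their poses are not given: they have to be found in the camera images.
- carrier: Loose tube carrier, about 0.45 kg, lying flat on the bench: blue metal plate 170 mm (its x) x 110 mm (its y), 6 mm thick; origin at the centre of its underside, z up, axes shared by its points. Along both long sides (y = +-37 to +-54 mm, x = -43 to 77 mm) white strips with coloured tube caps, up to 28 mm high. Keyholes on the line y = 0, fins at the +x end.
- grip (a point): Top centre of the orange upright bar at the carrier's middle, by which it is lifted: 18 mm thick (carrier x), 60 mm wide (carrier y); its top is 62 mm above the carrier's underside.
- keyhole_rear (a point): Centre, at the plate's underside, of the rear keyhole's wide octagonal opening, 27 mm across flats, at carrier x = -37 mm. A slot 12 mm wide leads from it towards the carrier's -x and ends flat 30 mm from this point.
- keyhole_front (a point): The same for the other keyhole, at carrier x = +63 mm; same sizes, slot also towards -x.
- carrier_fins (a point): Middle of the free ends of the carrier's six fins, at carrier x = 111 mm, underside level. The fins are 4 mm thick, 22 mm high, stick out 26 mm from the plate's +x end, at carrier y = +-9, +-27, +-45 mm.
- shaker: White heavy shaker with a black deck, fixed to the bench: 315 mm (its x, -170 to 145 mm) x 180 mm (its y, -80 to 100 mm), deck top 85 mm above the bench; origin on the bench below deck, z up; red control panel on its +y side. Its points share its axes. The carrier is slid along its +x to lock.
- deck (a point): Point on the deck's top. Locked home, the carrier's origin lies here, its axes as the shaker's (hard stop 1 mm beyond). To engage, the carrier goes down flat on the deck with its origin at x = -25 mm from here, y = 0 (openings over the heads, about 3 mm to spare all round), then slides 25 mm along the shaker's +x.
- screw_rear (a point): Top centre of the rear screw's brass head (20 mm diameter, 5 mm thick), at deck x = -62 mm, y = 0. Head top 14 mm and underside 9 mm above the deck; shank 8 mm diameter.
- screw_front (a point): The same for the other screw, at deck x = +38 mm, y = 0.
- shaker_fins (a point): Middle of the near ends of the shaker's seven steel fins, deck level, at deck x = 95 mm. They are 4 mm thick, 28 mm high, 25 mm long (to x = 120 mm), at y = 0, +-18, +-36, +-54 mm; beyond them a cross bar 30 mm high. The carrier's fins enter between them by 16 mm as it slides.
- catch (a joint): Angle (rad) of the red catch about its vertical pivot: 0 = open, arm pointing to the shaker's -x; 1.571 = shut (stop), arm pointing to the shaker's -y with its front face 2.5 mm behind the -x edge of the locked carrier. It shuts counter-clockwise seen from above, stays where it is left, and needs about 1 N at the post. Starts between 0 and 0.3.
- catch_pivot (a point): The catch's pivot at deck level, fixed on the deck at deck x = -93.5 mm, y = +75 mm. The arm is 55 mm long, 12 mm wide, its top 14 mm above the deck.
- catch_post (a point): Top centre of the round red post on the catch's arm (moves with it): 14 mm diameter, 45 mm from the pivot, its top 50 mm above the deck.
- bottle: amber reagent bottle, 64 mm across, 130 mm tall, standing; origin at its foot. Bystander.
- tipbox: green closed pipette-tip box, 85 x 120 x 55 mm high; origin under its centre. Bystander.
- beaker: clear glass beaker, 80 mm across, 100 mm tall, standing; origin at its foot. Bystander.
- tray: yellow divided tray, 90 x 160 x 45 mm high; origin under its centre. Bystander.
- screwdriver: screwdriver lying on the bench; origin under it. Bystander.
- jar: white jar with a blue cap, 60 mm across, 70 mm tall; origin at its foot. Bystander.

How it is judged:
By the outcome, as a careful person would: the job done as asked, in the order asked, and still so for the second after the job is handed in, with the robot touching nothing.
It also fails if it takes over 66 s, if anything falls off the work surface, if the arm or the gripper's body presses on something with over 40 N, if the wrist force passes 120 N, or if a joint passes its speed limit or range.

### The arm

A 6-joint arm with a two-finger parallel gripper is mounted at the origin on the work surface. World frame = base frame: x ahead of the robot, y to its left, z up, the work surface at z = 0. Lengths are in m, angles in rad, forces in N, time in s.
With the tool pointing down it reaches from about 0.4 to 0.825 m from the base axis. Payload 7 kg.
Tool frame: the origin (TCP) lies midway between the tips of the shut fingers; the grasp point (between the pads) lies 19 mm behind it (arm.hold_point_z is the distance from the TCP to the grasp point, in m); z points along the fingers, x is the direction in which the jaws open and shut, and the axes are right-handed (so a half turn about z gives the same grasp; the last joint's range is limited). The gripper opens to 88 mm and grips with 3 to 60 N. Pads are 19 mm wide; open, the fingers measure 130 mm over their backs; the gripper's body (78 mm by 193 mm) begins 47 mm behind the grasp point.
Start: joints at [-0.925, 0.359, 0.012, 0, -1.224, -0.288], TCP at [0.236, -0.632, 0.227] pointing down, gripper open.
Joint ranges: [-3.07, 3.07], [-1.43, 2.12], [-1.02, 1.25], [-3.03, 1.67], [-3.05, -0], [-3.03, 3.03]. Speed limits (rad/s): [2.39, 2.39, 3.01, 3.14, 3.14, 3.14].

### API

Orientations are given as [roll, pitch, yaw] about the fixed x, y, z axes, in that order (R = Rz(yaw) Ry(pitch) Rx(roll)).
In Python, from station import readout, viewer, job, arm gives the robot as it stands.
- The arm moves only by the tool apply_moves, never from a script. Its argument "deltas" is text: rows parted by semicolons, each of 4 numbers parted by spaces: the shift along the tool's x, y, z in cm, then the turn about the tool's z in rad. A call has 1 to 10 rows; each row shifts and turns the commanded pose from where the row before left it, along the tool's axes as they then stand; what a row does not reach is not made up. A row lasts 1/8 s, in which the tool goes at most 62.5 mm and 10.7 degrees, less where a joint would pass 70% of its speed; a pose out of reach is approached as far as the arm can. A call is refused whole if a number of a shift passes 6.25 or a number of a turn 0.188, either way. A call with a gripper value outside its range is refused whole. "gripper" is the closure, from -1 (fully open) to 1 (shut), so that 0 is half open, set as the call begins (left out, the last holds). The fingers move at their own pace and stop on an object; "squeeze" is the grip in N (left out, the last holds). Time passes only in rows, so rows that do not move let the fingers close. It gives the time, the measured TCP pose, the force and the opening at its end, in the units of the state.
- readout.get_state(): the state, without advancing time (a new reading comes with each control period).
- viewer.grab_frame(name): name is "side" or "top" or "wrist"; returns a dict with "image" (480x640x3 uint8, red, green, blue), "camera_matrix" (3x3 intrinsics, pixels), "cam_to_world" (4x4, takes a point from camera to world coordinates). Camera axes: x right, y up, looking along -z (the intrinsics and any distortion apply to the point x, -y, -z); pixel columns grow to the right and rows downward; lengths in m; the calibration is good to about 2 mm. A picture is of the moment at which its call begins. There is no depth.
- job.job_done(): hands the job in, once; it reports no verdict.
Trained networks look in the newest picture that a camera, given by its name, has taken for a name from the list of things; names that differ only in an ending like _2 or _b are one class to them, and where a whole thing is asked for, a point or a joint stands for the part that bears it (a point fixed in the world has none). Each returns a list of dicts, best first, with "conf" (0 to 1); they miss things now and then, are a little off and sometimes report something else, mostly with a low value. They report only what shows in the picture. A call takes as long as a camera call.
- viewer.silhouettes(camera, query): "region" (480x640 bool, what is visible of it) and "extent" ([left, top, width, height] in pixels, round what is visible of it).
The state is a dict: "t": time; "q": joint angles; "qd": joint speeds; "joint_efforts": joint torques, N m; "eef_pos": TCP position; "ee_rot": TCP orientation; "force": force on the tool from outside, world axes, zero at the start; "moment": the same for the moment, N m; "width": finger opening in m.
Only numpy, scipy, OpenCV 4.12 (cv2) and the standard library are available. Lean on these libraries where they do the work, as an engineer would, in place of code of your own. Each camera call takes 0.05 s, during which the arm holds its last target.

## Working session

There is one attempt and no reset: what is moved stays moved. The work goes in short steps, Python scripts to look and compute and a tool call to move; the robot and the scene stay as the last step left them, time stands still between calls to the robot, and variables do not carry over. Pictures are saved under pics/ and viewed, and the job is handed in when it is done.

Besides the shell and the picture viewer there is one more tool, called after "Emit:" as name(argument=value, ...) on one line, values as JSON. apply_moves: Moves the arm, as the interface text tells. Its arguments: {"type":"object","properties":{"deltas":{"type":"string"},"gripper":{"type":"number"},"squeeze":{"type":"number"}},"required":["deltas"]}

```bash
ls; mkdir -p pics
python3 - <<'E'
from station import readout, viewer, job, arm
import cv2, numpy as np, pickle
print(readout.get_state())
for n in ("side","top"):
    f=viewer.grab_frame(n); cv2.imwrite(f"pics/{n}0.png",f["image"][...,::-1]); pickle.dump(f,open(f"pics/{n}0.pkl","wb"))
    print(n,f["camera_matrix"],f["cam_to_world"],[k for k in f])
E
```

```text
pics
{'t': 0.0, 'q': array([-9.24904491e-01,  3.59382088e-01,  1.10615696e-02, -3.66363941e-04,
       -1.22412431e+00, -2.88099233e-01]), 'qd': array([-0.00119354,  0.00042486, -0.00035184,  0.00013686,  0.00079429,
       -0.00147763]), 'joint_efforts': array([ 5.94085723e-04, -5.82719815e+01,  2.93070334e+01,  6.99805006e+00,
        6.90027126e-03, -1.55395710e-04]), 'eef_pos': array([ 0.23619091, -0.63179307,  0.22562406]), 'ee_rot': array([-3.14145443e+00, -1.67842168e-03,  1.92846405e+00]), 'force': array([ 0.03764827,  0.0897291 , -0.71530067]), 'moment': array([-0.0235806 , -0.05051574,  0.02321877]), 'width': 0.0874841284442144}
side [[447.13008143   0.         319.78455313]
 [  0.         447.13008143 241.41642107]
 [  0.           0.           1.        ]] [[-0.82188343  0.40773086 -0.39782305  0.15644837]
 [-0.56964328 -0.5928632   0.56922733  0.6659383 ]
 [-0.0037631   0.69445574  0.71952558  0.891513  ]
 [ 0.          0.          0.          1.        ]] ['image', 'camera_matrix', 'cam_to_world']
top [[460.2686799    0.         325.27014112]
 [  0.         460.2686799  242.19339845]
 [  0.           0.           1.        ]] [[ 0.01948634  0.99805182 -0.05926933  0.5174821 ]
 [-0.99980135  0.01970023  0.00302655  0.05301853]
 [ 0.00418827  0.05919858  0.99823744  1.09541616]
 [ 0.          0.          0.          1.        ]] ['image', 'camera_matrix', 'cam_to_world']
```

View pics/side0.png

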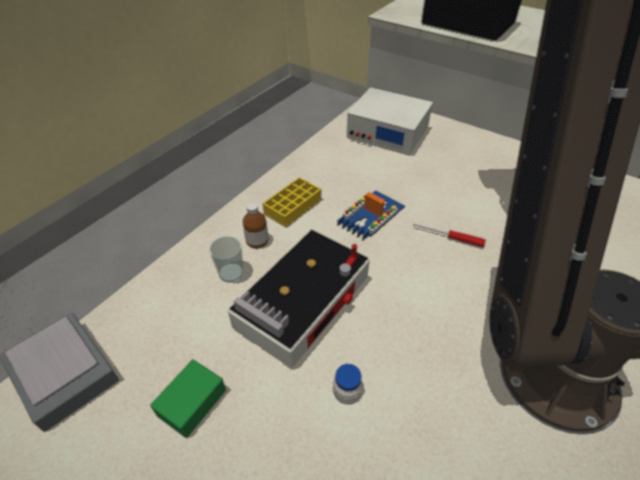

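View pics/top0.png

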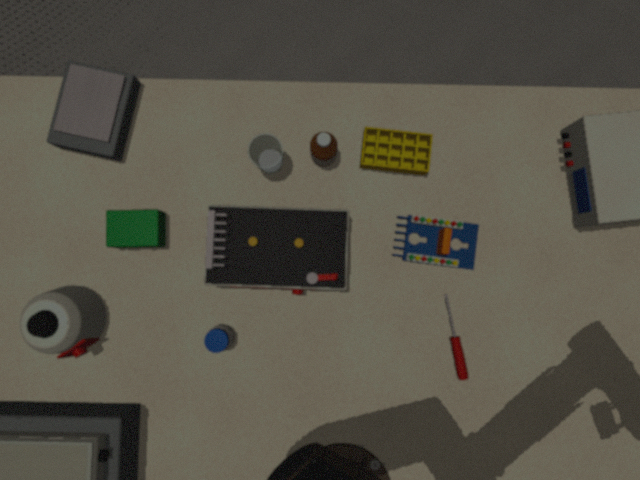

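```bash
cat > h.py <<'E'
import numpy as np, cv2, pickle
def proj(f,P):
    P=np.atleast_2d(P); T=np.linalg.inv(f["cam_to_world"]); c=P@T[:3,:3].T+T[:3,3]
    u=c[:,:2]/-c[:,2:]; K=f["camera_matrix"]
    return np.c_[K[0,0]*u[:,0]+K[0,2], -K[1,1]*u[:,1]+K[1,2]]
def ray(f,px,z):
    K=f["camera_matrix"];T=f["cam_to_world"]
    px=np.atleast_2d(px)
    d=np.c_[(px[:,0]-K[0,2])/K[0,0],-(px[:,1]-K[1,2])/K[1,1],-np.ones(len(px))]@T[:3,:3].T
    o=T[:3,3]; return o+d*((z-o[2])/d[:,2])[:,None]
E
python3 - <<'E'
from station import viewer
from h import *
for n in("top","side"):
    f=viewer.grab_frame(n)
    for q in ["carrier","shaker","grip","screw_rear","catch","catch_post"]:
        try:
            for r in viewer.silhouettes(n,q)[:2]:
                m=r["region"]; ys,xs=np.nonzero(m); print(n,q,round(r["conf"],2),r["extent"],xs.mean().round(1),ys.mean().round(1),len(xs))
        except Exception as e: print(q,e)
f=pickle.load(open("pics/top0.pkl","rb"));im=f["image"][...,::-1]
cv2.imwrite("pics/z1.png",cv2.resize(im[195:305,195:355],None,fx=5,fy=5,interpolation=2))
cv2.imwrite("pics/z2.png",cv2.resize(im[200:285,380:490],None,fx=7,fy=7,interpolation=2))
E
```

```text
top shaker 0.74 [205.1, 204.9, 143.4, 89.8] 276.6 247.9 11428
top grip 0.95 [394.6, 214.1, 84.2, 54.3] 439.1 241.7 3350
top grip 0.21 [310.4, 132.9, 25.5, 33.2] 323.7 149.0 822
top screw_rear 0.89 [205.1, 204.8, 146.5, 90.3] 277.1 247.9 11478
top catch 0.75 [306.1, 275.0, 34.3, 9.9] 320.5 277.4 200
top catch 0.39 [203.4, 206.9, 148.5, 89.2] 276.8 247.8 11554
top catch_post 0.74 [307.6, 273.5, 32.8, 8.6] 321.6 277.5 222
top catch_post 0.3 [392.5, 216.4, 86.0, 53.2] 438.4 241.7 3551
side carrier 0.57 [341.3, 192.4, 60.1, 47.9] 369.8 213.6 1673
side carrier 0.43 [226.9, 229.1, 139.4, 136.6] 298.9 296.1 10415
side shaker 0.87 [227.0, 229.8, 141.1, 137.6] 298.9 296.1 10499
side grip 0.76 [336.6, 188.3, 71.2, 51.9] 369.5 213.6 1831
side screw_rear 0.7 [224.6, 227.9, 144.2, 142.0] 299.1 296.1 10733
side catch 0.53 [341.1, 245.3, 17.2, 30.3] 348.8 261.3 220
side catch_post 0.51 [339.6, 245.7, 16.9, 30.1] 349.0 261.1 278
```

View pics/z1.png

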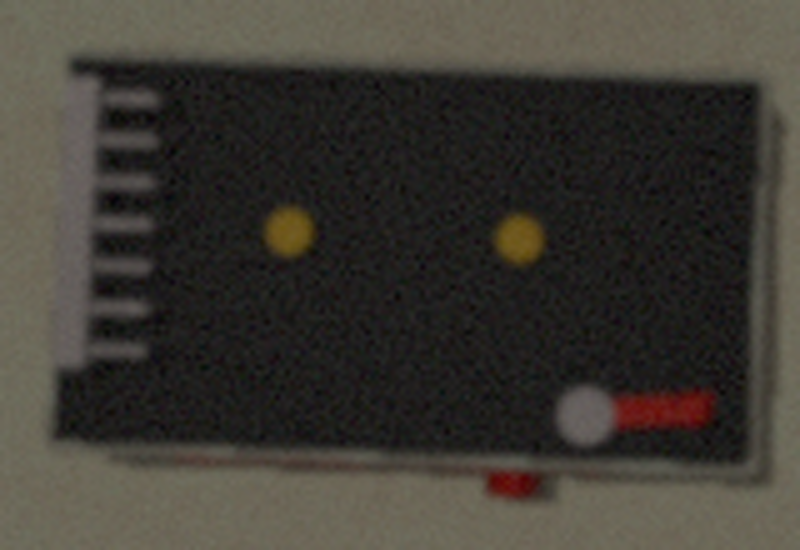

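View pics/z2.png

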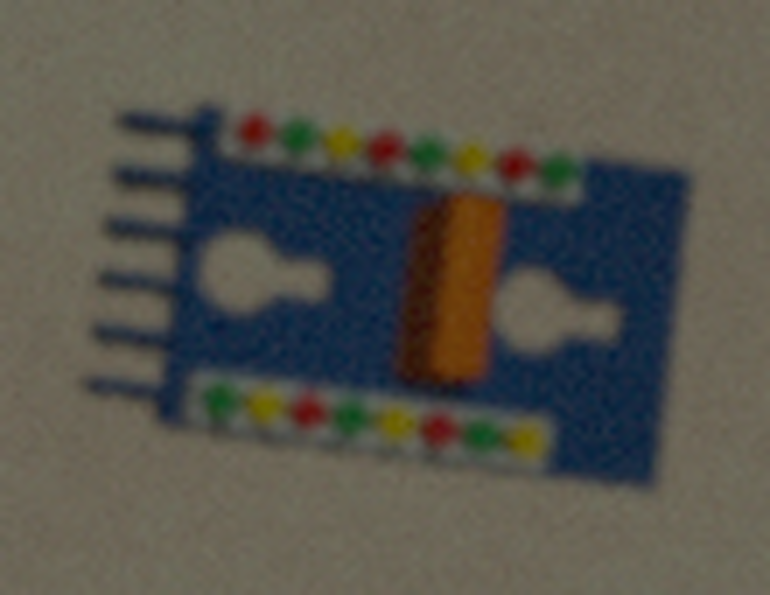

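```bash
cat > fit.py <<'E'
from h import *
from scipy.optimize import minimize
def R2(y): return np.array([[np.cos(y),-np.sin(y)],[np.sin(y),np.cos(y)]])
def place(p,pts):
    pts=np.array(pts,float); return np.c_[pts[:,:2]@R2(p[2]).T+p[:2],pts[:,2]+(p[3] if len(p)>3 else 0)]
def box(x0,x1,y0,y1,z0,z1): return [(x,y,z) for x in(x0,x1) for y in(y0,y1) for z in(z0,z1)]
CAR=[box(-.085,.085,-.055,.055,0,.006)]+[box(.085,.111,y-.002,y+.002,0,.022) for y in(-.045,-.027,-.009,.009,.027,.045)]+[box(-.043,.077,.037,.054,.006,.020),box(-.043,.077,-.054,-.037,.006,.020),box(-.009,.009,-.03,.03,.006,.062)]
SH=[box(-.170,.145,-.08,.1,0,.085)]
def render(f,p,parts,S=4):
    im=np.zeros((480*S,640*S),np.uint8)
    for b in parts:
        uv=proj(f,place(p,b)); h=cv2.convexHull(((uv+.5)*S-.5).astype(np.float32).reshape(-1,1,2))
        cv2.fillConvexPoly(im,np.round(h*16).astype(np.int32),255,shift=4)
    return im
E
python3 - <<'E'
from fit import *
ft=pickle.load(open("pics/top0.pkl","rb"));fs=pickle.load(open("pics/side0.pkl","rb"))
# screws
def blob(f,lo,hi,box):
    hsv=cv2.cvtColor(f["image"],cv2.COLOR_RGB2HSV); x0,y0,x1,y1=box
    m=np.zeros((480,640),bool); m[y0:y1,x0:x1]=True
    m&=cv2.inRange(hsv,lo,hi)>0
    v=hsv[...,2]*m; 
    n,l,s,c=cv2.connectedComponentsWithStats(m.astype(np.uint8)); 
    o=np.argsort(-s[1:,4])[:3]+1; return [(c[i].round(2),s[i,4]) for i in o],m
for n,f,b in(("top",ft,(235,225,315,260)),("side",fs,(270,250,330,305))):
    r,_=blob(f,(12,110,50),(35,255,255),b); print(n,r)
    for c,_ in r[:2]: print(ray(f,c,.099)[0].round(4))
    r,_=blob(f,(100,90,30),(130,255,255),(380,200,490,290) if n=="top" else (325,180,415,245)); print('blue',r)
E
```

```text
top [(array([298.5, 242.5]), np.int32(88)), (array([252.52, 240.9 ]), np.int32(86))]
[0.5748 0.108  0.099 ]
[0.5763 0.2077 0.099 ]
blue [(array([421.29, 239.  ]), np.int32(801)), (array([465.07, 245.3 ]), np.int32(744)), (array([400.5, 217. ]), np.int32(2))]
side [(array([284.17, 289.87]), np.int32(82)), (array([310.82, 262.45]), np.int32(73))]
[0.5745 0.2075 0.099 ]
[0.5728 0.1076 0.099 ]
blue [(array([359.51, 221.03]), np.int32(445)), (array([389.51, 201.93]), np.int32(148))]
```

```bash
cat >> fit.py <<'E'
def octo(cx,a=.0135):
    r=a/np.cos(np.pi/8); t=np.arange(8)*np.pi/4+np.pi/8
    return [(cx+r*np.cos(u),r*np.sin(u)) for u in t]
def paint(f,p,roi,S=6,bg=None):
    x0,y0,x1,y1=roi; z0=p[3] if len(p)>3 else 0
    lab=np.zeros(((y1-y0)*S,(x1-x0)*S),np.uint8)
    def poly(pts,l,hull=True):
        uv=(proj(f,place(p,pts))-[x0,y0]+.5)*S-.5
        uv=uv.astype(np.float32).reshape(-1,1,2)
        if hull: uv=cv2.convexHull(uv)
        cv2.fillConvexPoly(lab,np.round(uv*16).astype(np.int32),l,shift=4)
    for b in CAR[:7]: poly(b,1)
    for k in(-.037,.063):
        for z in (.006,):
            poly([(x,y,z) for x,y in octo(k)],5); poly([(k-.03,-.006,z),(k-.03,.006,z),(k,-.006,z),(k,.006,z)],5)
    for b in CAR[7:9]: poly(b,2)
    poly(CAR[9],3); poly([q for q in CAR[9] if q[2]>.05],4)
    return lab
def cost(f,p,roi,img,S=6,ret=False,labs=None):
    lab=paint(f,p,roi,S); H,W=roi[3]-roi[1],roi[2]-roi[0]
    A=[]
    for l in range(6):
        a=cv2.resize((lab==l).astype(np.float32),(W,H),interpolation=cv2.INTER_AREA); A.append(cv2.GaussianBlur(a,(0,0),1.0).ravel())
    A=np.array(A).T; y=img[roi[1]:roi[3],roi[0]:roi[2]].reshape(-1,3).astype(float)
    X=np.linalg.lstsq(A,y,rcond=None)[0]; r=y-A@X
    return (r**2).mean()
def fitc(fs,rois,p0,free=3,scales=(.004,.004,.03)):
    g=lambda d: sum(cost(f,np.r_[p0[:3]+d,p0[3:]],r,f["image"]) for f,r in zip(fs,rois))
    s=np.vstack([np.zeros(3),np.diag(scales)])
    b=minimize(g,np.zeros(3),method="Nelder-Mead",options=dict(initial_simplex=s,xatol=1e-4,fatol=1e-3,maxiter=200))
    return np.r_[p0[:3]+b.x,p0[3:]],b.fun
E
cat > a.py <<'E'
from fit import *
ft=pickle.load(open("pics/top0.pkl","rb"));fs=pickle.load(open("pics/side0.pkl","rb"))
R=[(385,205,487,280),(325,182,412,245)]
c=ray(ft,[[447,242]],.006)[0]; d=ray(ft,[[417,239],[460,245]],.006); d=d[0]-d[1]; y=np.arctan2(d[1],d[0])
p0=np.r_[c[:2],y]; print(p0)
for F,RR in(([ft],R[:1]),([fs],R[1:]),([ft,fs],R)):
    print([x.round(4) for x in fitc(F,RR,p0)])
E
python3 a.py
```

```text
[ 0.58832753 -0.23918239  1.45150914]
[array([ 0.5884, -0.2232,  1.4568]), np.float64(59.5559)]
[array([ 0.5874, -0.2242,  1.4616]), np.float64(440.0154)]
[array([ 0.5879, -0.2238,  1.4598]), np.float64(506.9383)]
```

Emit:
apply_moves(deltas="0 0 0 0.156; 0 0 0 0.156; 0 0 0 0.157; 4.45 3.04 0 0; 4.45 3.04 0 0; 4.45 3.04 0 0; 4.45 3.04 0 0; 4.45 3.04 0 0; 4.45 3.04 0 0; 4.45 3.04 0 0", gripper=-1)

```text
t: 2.05
eef_pos: [0.4835, -0.3448, 0.2269]
ee_rot: [3.141, 0.0, 1.46]
force: [0.3, -0.7, 0.6]
width: 0.0876
```

Emit:
apply_moves(deltas="4.45 3.04 0 0; 4.45 3.04 0 0; 4.45 3.04 0 0; 0 0 0 0; 0 0 0 0")

```text
t: 2.68
eef_pos: [0.5878, -0.2235, 0.2264]
ee_rot: [-3.141, 0.0, 1.46]
force: [-0.1, 0.6, -0.1]
width: 0.0876
```

```bash
cat > go.py <<'E'
# usage: delta in tool axes to target
import sys
from h import *
from station import readout
from scipy.spatial.transform import Rotation as Ro
def rel(tx,ty,tz,tyaw=None):
    s=readout.get_state(); yaw=s["ee_rot"][2]; d=np.array([tx,ty,tz])-s["eef_pos"]
    R=Ro.from_euler("xyz",s["ee_rot"]).as_matrix()
    print("t",round(s["t"],2),"pos",s["eef_pos"].round(4),"rot",s["ee_rot"].round(4),"F",s["force"].round(1),"w",s["width"].round(4))
    print("tool delta cm",(R.T@d*100).round(2), "turn", None if tyaw is None else round((yaw-tyaw+np.pi)%(2*np.pi)-np.pi,4))
    if tyaw is not None:
        R=Ro.from_euler("xyz",[np.pi,0,tyaw]).as_matrix(); print("after turn cm",(R.T@d*100).round(2))
if __name__=="__main__": rel(*map(float,sys.argv[1:]))
E
python3 go.py .588 -.2235 .16 1.459
python3 - <<'E'
from station import viewer
from h import *
f=viewer.grab_frame("wrist"); pickle.dump(f,open("pics/w1.pkl","wb")); cv2.imwrite("pics/w1.png",f["image"][...,::-1]); print(f["cam_to_world"],f["camera_matrix"])
E
```

```text
[[ 1.10016028e-01 -9.58628094e-01 -2.62542665e-01  5.17817224e-01]
 [ 9.93929673e-01  1.06249032e-01  2.85473159e-02 -2.14251790e-01]
 [ 5.28644856e-04 -2.64089607e-01  9.64498004e-01  3.84803759e-01]
 [ 0.00000000e+00  0.00000000e+00  0.00000000e+00  1.00000000e+00]] [[351.77570373   0.         323.8791299 ]
 [  0.         351.77570373 237.19607694]
 [  0.           0.           1.        ]]Traceback (most recent call last):
  File "go.py", line 13, in <module>
    if __name__=="__main__": rel(*map(float,sys.argv[1:]))
                             ~~~^^^^^^^^^^^^^^^^^^^^^^^^^^
  File "go.py", line 9, in rel
    print("t",round(s["t"],2),"pos",s["eef_pos"].round(4),"rot",s["ee_rot"].round(4),"F",s["force"].round(1),"w",s["width"].round(4))
                                                                                                                 ^^^^^^^^^^^^^^^^
AttributeError: 'float' object has no attribute 'round'
```

View pics/w1.png

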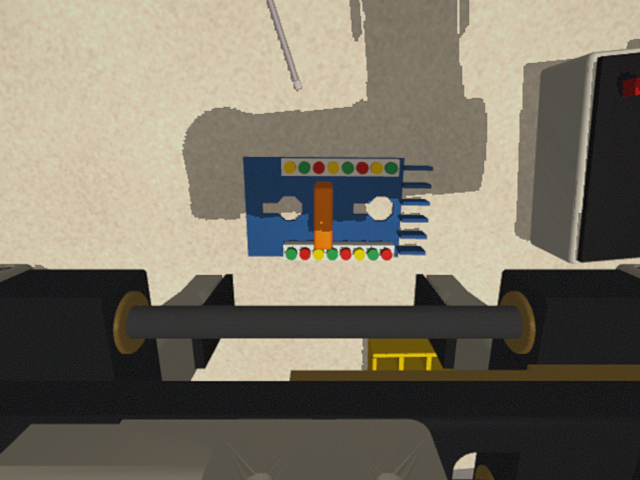

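```bash
sed -i 's/s\["width"\].round(4)/round(s["width"],4)/' go.py; python3 go.py .588 -.2235 .16 1.459
python3 - <<'E'
from fit import *
f=pickle.load(open("pics/w1.pkl","rb"))
p,c=fitc([f],[(235,145,440,265)],np.array([.588,-.2235,1.459])); print(p.round(4),c)
uv=proj(f,place(p,[(-.037,0,0.006),(.063,0,0.006),(-.085,-.055,.006),(-.085,.055,.006),(0,0,.062),(.111,.045,0.022)])); print(uv.round(1))
im=f["image"][...,::-1].copy()
for u in uv: cv2.circle(im,tuple(np.round(u*8).astype(int)),16,(255,0,255),1,shift=3)
cv2.imwrite("pics/w1b.png",cv2.resize(im[140:270,230:445],None,fx=3.5,fy=3.5,interpolation=2))
E
```

```text
t 2.73 pos [ 0.5875 -0.224   0.2266] rot [-3.1413  0.      1.4595] F [ 0.6 -0.6 -0.2] w 0.0873
tool delta cm [0.06 0.05 6.66] turn 0.0005
after turn cm [0.06 0.05 6.66]
[ 0.5879 -0.223   1.4524] 1250.7382096747601
[[288.9 207.7]
 [380.5 208.4]
 [247.4 255.3]
 [242.2 155.6]
 [322.7 218.9]
 [432.5 168. ]]
```

View pics/w1b.png

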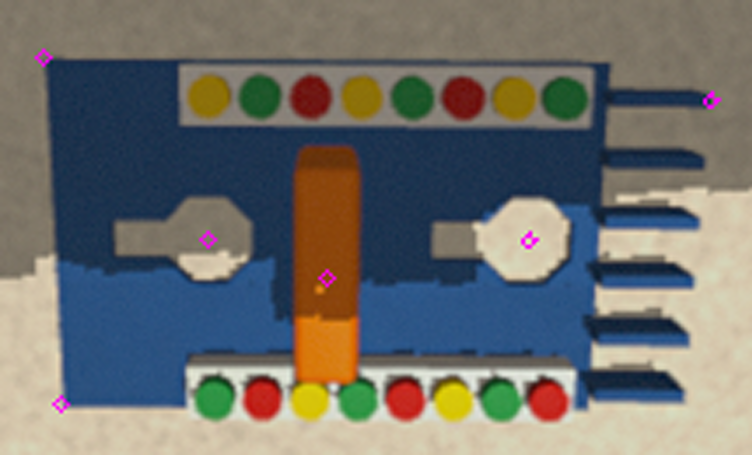

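Run:
```python
from fit import *
f=pickle.load(open("pics/w1.pkl","rb"))
from scipy.optimize import least_squares
px=np.array([(48,62),(63,405),(608,65),(588,408),(208,239),(523,240)])/3.5+[230,140]-.36
M=[(-.085,.055,.006),(-.085,-.055,.006),(.085,.055,.006),(.085,-.055,.006),(-.037,0,.006),(.063,0,.006)]
r=least_squares(lambda p:(proj(f,place(p,M))-px).ravel(),[.588,-.2235,1.459]); print(r.x.round(4)); print(r.fun.round(1))
r=least_squares(lambda p:(proj(f,place(p,M[:4]))-px[:4]).ravel(),[.588,-.2235,1.459]); print(r.x.round(4)); print(r.fun.round(1))
```

```text
[ 0.5885 -0.2231  1.4548]
[-1.3 -0.9 -0.2  0.6  0.5 -0.8 -0.2  0.5 -0.2  0.4  1.3  0.6]
[ 0.5888 -0.2228  1.4542]
[-0.9 -0.7  0.1  0.8  0.8 -0.5  0.1  0.8]
```

Emit:
apply_moves(deltas="0.09 0.09 4 0.003; 0 0 4 0; 0 0 4 0; 0 0 3 0; 0 0 2 0; 0 0 1.3 0; 0 0 1 0; 0 0 1 0; 0 0 0 0")

```text
t: 3.85
eef_pos: [0.5885, -0.223, 0.0231]
ee_rot: [-3.141, -0.0, 1.456]
force: [0.4, 1.3, -0.1]
width: 0.0875
```

```bash
python3 go.py .5885 -.2232 .023 1.456
```

```text
t 3.85 pos [ 0.5885 -0.223   0.0231] rot [-3.1408 -0.      1.4564] F [ 0.4  1.3 -0.1] w 0.0875
tool delta cm [-0.02  0.    0.01] turn 0.0004
after turn cm [-0.02  0.    0.01]
```

Emit:
apply_moves(deltas="0 0 0 0; 0 0 0 0; 0 0 0 0; 0 0 0 0; 0 0 0 0; 0 0 0 0; 0 0 0 0; 0 0 0 0", gripper=1, squeeze=45)

```text
t: 4.85
eef_pos: [0.5888, -0.2231, 0.0235]
ee_rot: [-3.141, 0.0, 1.457]
force: [-0.2, -1.7, -0.1]
width: 0.0177
```

Emit:
apply_moves(deltas="0 0 -1 0; 0 0 -3 0; 0 0 -4 0; 0 0 -4 0; 0 0 -3 0; 0 0 -1 -0.05; 3.3 -0.2 0 -0.05; 4 -0.2 0 0; 4 -0.2 0 0; 0 0 0 0")

```text
t: 6.1
eef_pos: [0.5854, -0.1073, 0.1835]
ee_rot: [-3.141, -0.001, 1.559]
force: [1.1, -1.3, -4.8]
width: 0.0178
```

```bash
python3 go.py .5753 .145 .16 1.5555
python3 - <<'E'
from station import viewer
from h import *
f=viewer.grab_frame("wrist"); pickle.dump(f,open("pics/w2.pkl","wb")); cv2.imwrite("pics/w2.png",f["image"][...,::-1])
E
```

```text
t 6.1 pos [ 0.5854 -0.1073  0.1835] rot [-3.1408e+00 -9.0000e-04  1.5591e+00] F [ 1.1 -1.3 -4.8] w 0.0178
tool delta cm [25.21 -1.3   2.38] turn 0.0036
after turn cm [25.21 -1.4   2.35]
```

View pics/w2.png

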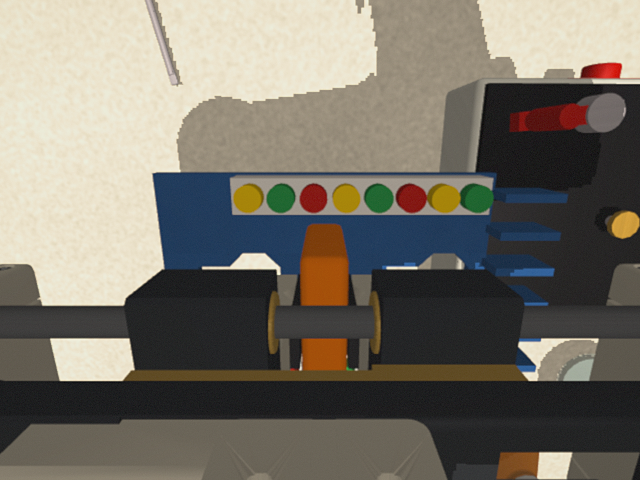

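Run:
```python
from fit import *
f=pickle.load(open("pics/w2.pkl","rb"))
hsv=cv2.cvtColor(f["image"],cv2.COLOR_RGB2HSV); m=cv2.inRange(hsv,(12,110,50),(35,255,255)); m[:200]=0;m[250:]=0;m[:,:590]=0
m=((m>0)&(cv2.inRange(hsv,(12,110,150),(35,255,255))>0)).astype(np.uint8); n,l,s,c=cv2.connectedComponentsWithStats(m);print(s[1:],c[1:]); 
i=1+np.argmax(s[1:,4]);print(ray(f,c[i],.099))
print(ray(f,[[154,173],[494,174.5]],.166).round(4))
p=[.5854,-.1073,1.5591,.160]; print(place(p,[(-.085,.055,.006),(.085,.055,.006)]).round(4))
x=f["image"][...,::-1]; cv2.imwrite("pics/w2b.png",np.hstack([cv2.resize(x[160:260,140:260],None,fx=3.3,fy=3.3),cv2.resize(x[160:260,520:640],None,fx=3.3,fy=3.3)]))
```

```text
[[612 212  27  27 555]] [[625.03963964 224.51171171]]
[[0.57474968 0.10839838 0.099     ]]
[[ 0.5294 -0.1889  0.166 ]
 [ 0.5321 -0.0209  0.166 ]]
[[ 0.5294 -0.1917  0.166 ]
 [ 0.5314 -0.0217  0.166 ]]
```

View pics/w2b.png

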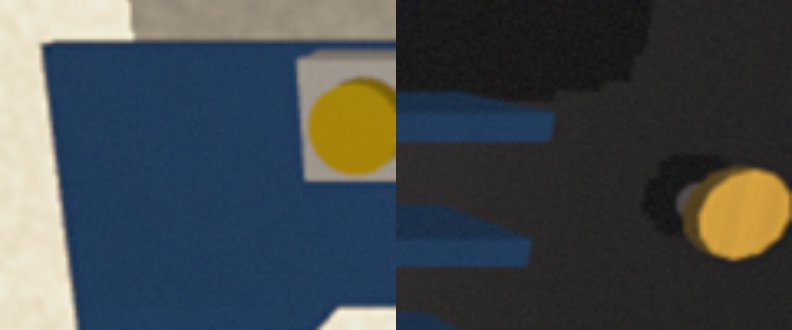

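Emit:
apply_moves(deltas="2.5 -0.2 0 0.0035; 4 -0.25 0 0; 4 -0.2 0 0; 4 -0.2 0 0; 4 -0.2 0 0; 4 -0.2 0 0; 2.7 -0.12 0 0; 0 0 0 0; 0 0 0 0")

```text
t: 7.28
eef_pos: [0.5765, 0.1415, 0.1833]
ee_rot: [-3.141, 0.001, 1.553]
force: [0.3, -0.7, -5.9]
width: 0.0176
```

```bash
python3 go.py .5756 .1451 .11 1.5555
python3 - <<'E'
from station import viewer
from h import *
for n in("top","side","wrist"):
    f=viewer.grab_frame(n); pickle.dump(f,open(f"pics/{n}3.pkl","wb")); cv2.imwrite(f"pics/{n}3.png",f["image"][...,::-1])
    if n!="wrist":
        x=f["image"][...,::-1]; x=x[185:310,195:360] if n=="top" else x[200:350,210:400]; cv2.imwrite(f"pics/{n}3z.png",cv2.resize(x,None,fx=4,fy=4,interpolation=2))
E
```

```text
t 7.28 pos [0.5765 0.1415 0.1833] rot [-3.1406e+00  6.0000e-04  1.5526e+00] F [ 0.3 -0.7 -5.9] w 0.0176
tool delta cm [ 0.36 -0.09  7.33] turn -0.0029
after turn cm [ 0.36 -0.1   7.33]
```

View pics/wrist3.png

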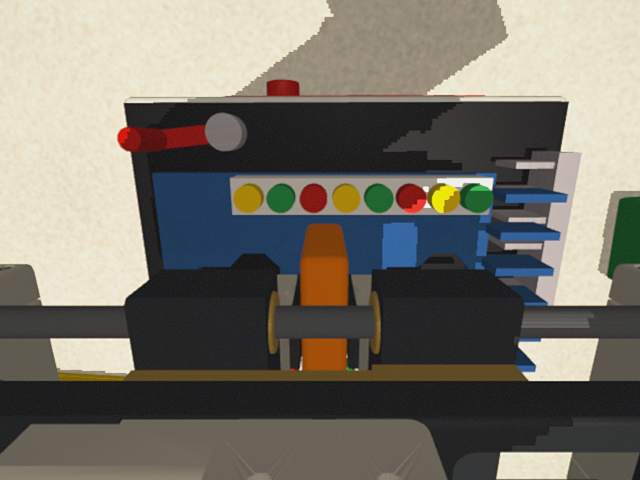

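View pics/side3z.png

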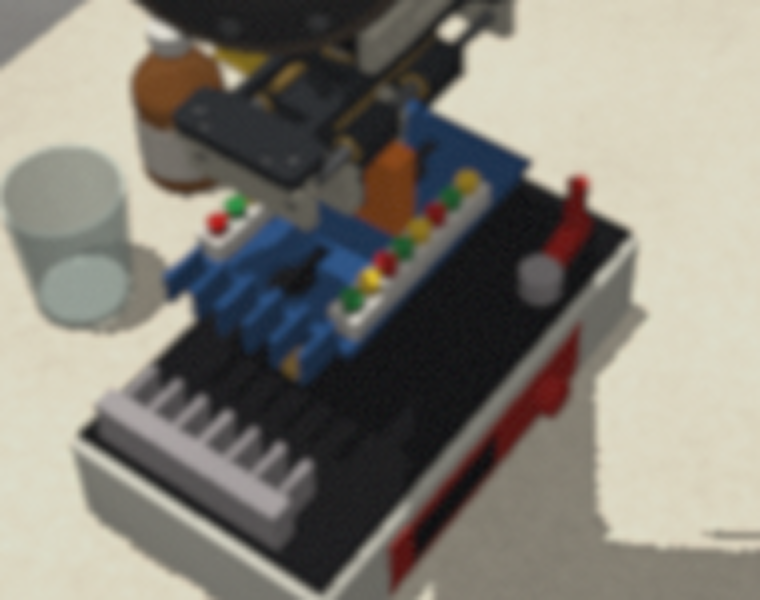

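View pics/top3z.png

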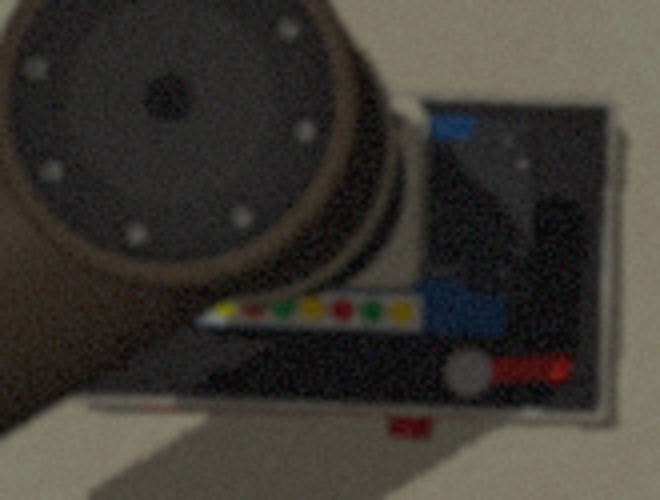

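Emit:
apply_moves(deltas="0.36 -0.1 1 -0.003; 0 0 2 0; 0 0 1.5 0; 0 0 0.8 0; 0 0 0 0; 0 0 0 0")

```text
t: 8.18
eef_pos: [0.5763, 0.1462, 0.1312]
ee_rot: [3.141, -0.0, 1.556]
force: [0.1, 0.0, -5.0]
width: 0.0177
```

```bash
python3 go.py .5756 .1451 .11 1.5555
python3 - <<'E'
from station import viewer
from h import *
for n in("wrist","side"):
    f=viewer.grab_frame(n); pickle.dump(f,open(f"pics/{n}4.pkl","wb")); cv2.imwrite(f"pics/{n}4.png",f["image"][...,::-1])
    if n!="wrist":
        x=f["image"][...,::-1]; x=x[215:320,240:380]; cv2.imwrite(f"pics/{n}4z.png",cv2.resize(x,None,fx=5.5,fy=5.5,interpolation=2))
E
```

```text
t 8.18 pos [0.5763 0.1462 0.1312] rot [ 3.1406e+00 -3.0000e-04  1.5563e+00] F [ 0.1  0.  -5. ] w 0.0177
tool delta cm [-0.11 -0.07  2.12] turn 0.0008
after turn cm [-0.11 -0.07  2.12]
```

View pics/side4z.png

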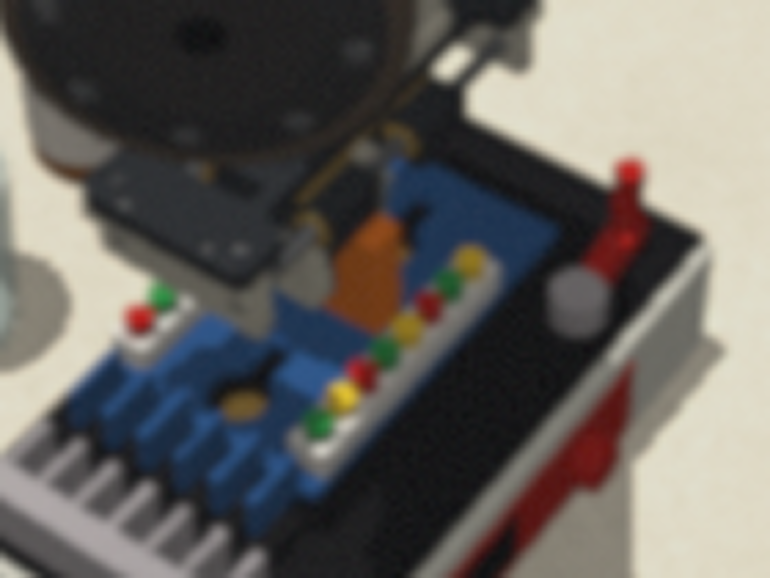

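View pics/wrist4.png

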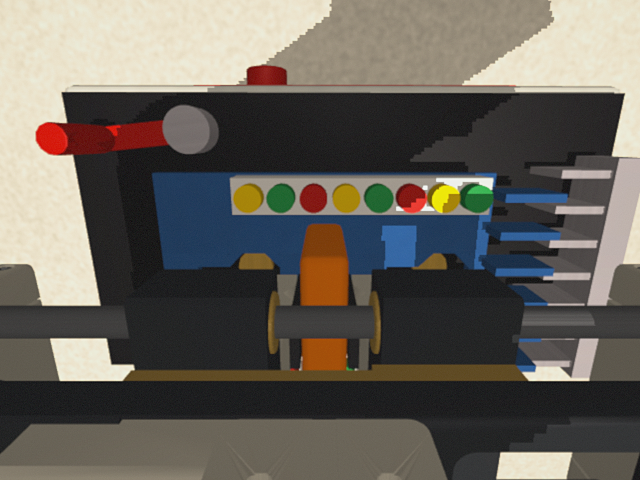

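Run:
```python
from fit import *
from station import readout
f=pickle.load(open("pics/wrist4.pkl","rb"));x=f["image"][...,::-1].copy()
pc=np.array([.5760,.1460,1.5560,.1312-.0235])
def dr(im,f,P,col):
    u=np.round(proj(f,P)*8).astype(np.int32).reshape(-1,1,2); cv2.polylines(im,[u],True,col,1,shift=3)
t=np.arange(24)*np.pi/12
def both(f,im):
    for k in(-.037,.063): dr(im,f,place(pc,[(a,b,.006) for a,b in octo(k)]),(255,0,255))
    for s in((.5747,.1081),(.5763,.2078)): dr(im,f,[(s[0]+.01*np.cos(a),s[1]+.01*np.sin(a),.099) for a in t],(0,255,0))
    dr(im,f,place(pc,[(-.085,.055,.006),(.085,.055,.006),(.085,-.055,.006),(-.085,-.055,.006)]),(255,255,0))
raw=x.copy(); both(f,x)
cv2.imwrite("pics/w4z.png",np.vstack([cv2.resize(a[240:275,220:460],None,fx=3.3,fy=3.3,interpolation=2) for a in(raw,x)]))
g=pickle.load(open("pics/side4.pkl","rb"));y=g["image"][...,::-1].copy();r=y.copy(); both(g,y)
cv2.imwrite("pics/s4z.png",np.hstack([cv2.resize(a[240:310,250:330],None,fx=4.8,fy=4.8,interpolation=2) for a in(r,y)]))
for i in range(3): print(readout.get_state()["eef_pos"])
```

```text
[0.57628649 0.14621801 0.13126188]
[0.57628649 0.14621801 0.13126188]
[0.57628649 0.14621801 0.13126188]
```

View pics/w4z.png

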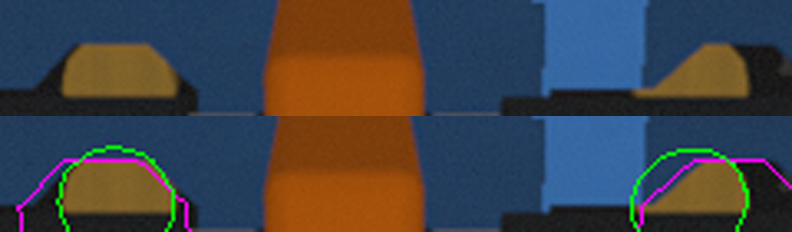

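View pics/s4z.png

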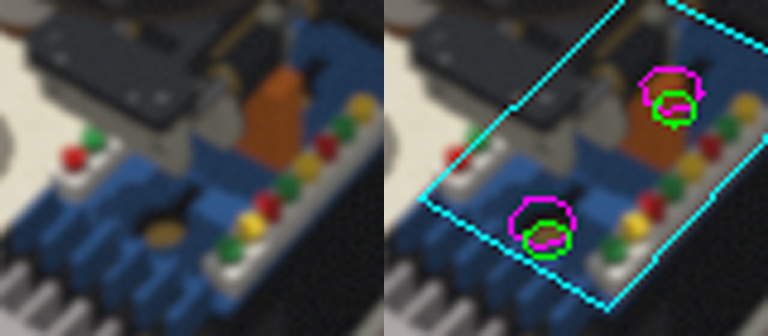

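Emit:
apply_moves(deltas="0 0 0 0; 0 0 0 0")

```text
t: 8.52
eef_pos: [0.5759, 0.1461, 0.1309]
ee_rot: [3.141, -0.0, 1.556]
force: [0.2, -0.8, -4.9]
width: 0.0178
```

Emit:
apply_moves(deltas="-0.1 -0.03 0.4 0; 0 0 0.6 0; 0 0 0.5 0; 0 0 0.3 0; 0 0 0.2 0; 0 0 0 0; 0 0 0 0")

```text
t: 9.4
eef_pos: [0.5757, 0.1451, 0.1108]
ee_rot: [3.141, -0.0, 1.556]
force: [-0.4, -0.1, -6.3]
width: 0.0175
```

```bash
python3 go.py .5756 .1451 .1085 1.5555
```

```text
t 9.4 pos [0.5757 0.1451 0.1108] rot [ 3.1413e+00 -1.0000e-04  1.5562e+00] F [-0.4 -0.1 -6.3] w 0.0175
tool delta cm [ 0.   -0.01  0.23] turn 0.0007
after turn cm [ 0.   -0.01  0.23]
```

Emit:
apply_moves(deltas="0 0 0.1 0; 0 0 0.08 0; 0 0 0.05 0; 0 0 0 0; 0 0 0 0")

```text
t: 10.02
eef_pos: [0.5756, 0.145, 0.1085]
ee_rot: [3.141, -0.0, 1.556]
force: [-1.8, -0.2, -0.2]
width: 0.0179
```

Emit:
apply_moves(deltas="0.3 0 0 0; 0.4 0 0 0; 0.4 0 0 0; 0.4 0 0 0; 0.4 0 0 0; 0 0 0 0")

```text
t: 10.78
eef_pos: [0.576, 0.1645, 0.1085]
ee_rot: [3.141, -0.0, 1.557]
force: [-1.2, -1.9, 3.4]
width: 0.0177
```

Emit:
apply_moves(deltas="0.3 0 0 0; 0.2 0 0 0; 0.1 0 0 0; 0 0 0 0; 0 0 0 0")

```text
t: 11.4
eef_pos: [0.576, 0.1698, 0.1085]
ee_rot: [3.141, 0.0, 1.556]
force: [-1.0, -5.2, 2.5]
width: 0.0177
```

Emit:
apply_moves(deltas="0.05 0 0 0; 0 0 0 0; 0 0 0 0")

```text
t: 11.78
eef_pos: [0.576, 0.17, 0.1085]
ee_rot: [3.141, 0.001, 1.556]
force: [-0.1, -6.0, 3.5]
width: 0.0181
```

Emit:
apply_moves(deltas="0.05 0 0 0; 0 0 0 0; 0 0 0 0")

```text
t: 12.15
eef_pos: [0.576, 0.1701, 0.1085]
ee_rot: [-3.142, 0.001, 1.556]
force: [-0.7, -7.1, 3.1]
width: 0.0178
```

Emit:
apply_moves(deltas="0.05 0 0 0; 0 0 0 0; 0 0 0 0")

```text
t: 12.52
eef_pos: [0.576, 0.1701, 0.1086]
ee_rot: [-3.141, 0.002, 1.556]
force: [0.6, -10.3, 3.8]
width: 0.0177
```

Emit:
apply_moves(deltas="0.1 0 0 0; 0.1 0 0 0; 0 0 0 0; 0 0 0 0")

```text
t: 13.02
eef_pos: [0.5759, 0.1703, 0.1086]
ee_rot: [-3.141, 0.004, 1.555]
force: [3.1, -18.4, 4.5]
width: 0.0175
```

```bash
python3 go.py .576 .17 .1085 1.5555
python3 - <<'E'
from station import viewer
from h import *
for n in("wrist","side"):
    f=viewer.grab_frame(n); pickle.dump(f,open(f"pics/{n}5.pkl","wb")); cv2.imwrite(f"pics/{n}5.png",f["image"][...,::-1])
    if n!="wrist":
        x=f["image"][...,::-1]; x=x[215:320,240:380]; cv2.imwrite(f"pics/{n}5z.png",cv2.resize(x,None,fx=5.5,fy=5.5,interpolation=2))
E
```

```text
t 13.03 pos [0.5759 0.1703 0.1086] rot [-3.1407  0.0039  1.5553] F [  3.1 -18.4   4.5] w 0.0175
tool delta cm [-0.03  0.01  0.01] turn -0.0002
after turn cm [-0.03  0.01  0.01]
```

View pics/wrist5.png

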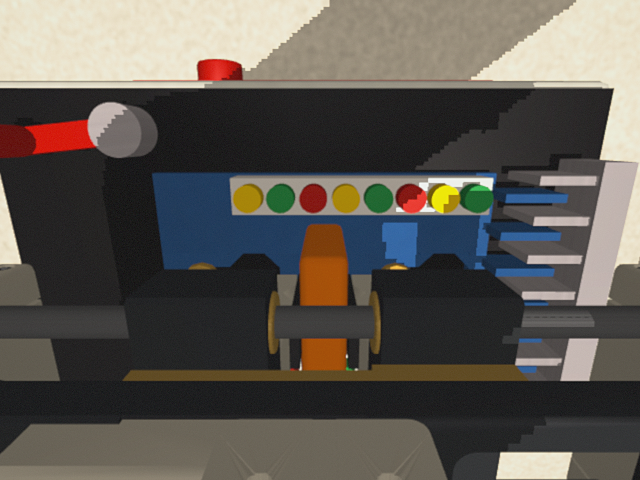

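View pics/side5z.png

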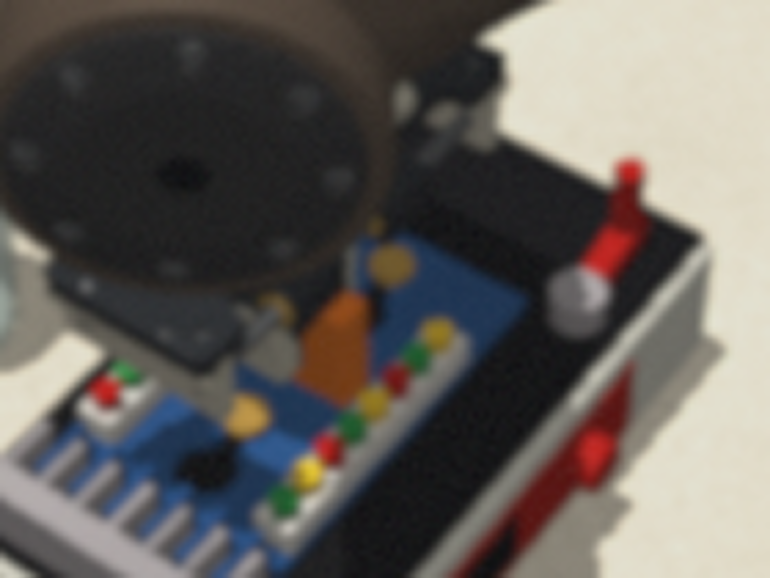

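Emit:
apply_moves(deltas="-0.1 0 0 0; -0.1 0 0 0; -0.1 0 0 0; 0 0 0 0; 0 0 0 0")

```text
t: 13.75
eef_pos: [0.576, 0.1701, 0.1085]
ee_rot: [3.141, 0.0, 1.556]
force: [0.4, -5.7, 4.2]
width: 0.0177
```

Emit:
apply_moves(deltas="0 0 0 0; 0 0 0 0; 0 0 0 0; 0 0 0 0", gripper=-0.4)

```text
t: 14.25
eef_pos: [0.5759, 0.1708, 0.1082]
ee_rot: [3.142, -0.0, 1.556]
force: [0.5, 0.1, -1.2]
width: 0.0525
```

Emit:
apply_moves(deltas="0 0 -2 0; 0 0 -4 0; 0 0 -4 0; 0 0 -3 0; -4 0 0 0; -4 0 0 0; 0 0 0 0; 0 0 0 0")

```text
t: 15.25
eef_pos: [0.5749, 0.0906, 0.2383]
ee_rot: [3.141, -0.0, 1.556]
force: [0.3, -0.0, -0.8]
width: 0.0615
```

```bash
python3 go.py .576 .17 .1085 1.5555
python3 - <<'E'
from station import viewer
from fit import *
f=viewer.grab_frame("wrist"); pickle.dump(f,open(f"pics/wrist6.pkl","wb")); cv2.imwrite(f"pics/wrist6.png",f["image"][...,::-1])
g=viewer.grab_frame("side"); pickle.dump(g,open(f"pics/side6.pkl","wb"))
E
```

```text
t 15.25 pos [0.5749 0.0906 0.2383] rot [ 3.1413e+00 -3.0000e-04  1.5555e+00] F [ 0.3 -0.  -0.8] w 0.0615
tool delta cm [ 7.940e+00 -1.000e-02  1.299e+01] turn 0.0
after turn cm [ 7.940e+00 -1.000e-02  1.298e+01]
```

View pics/wrist6.png

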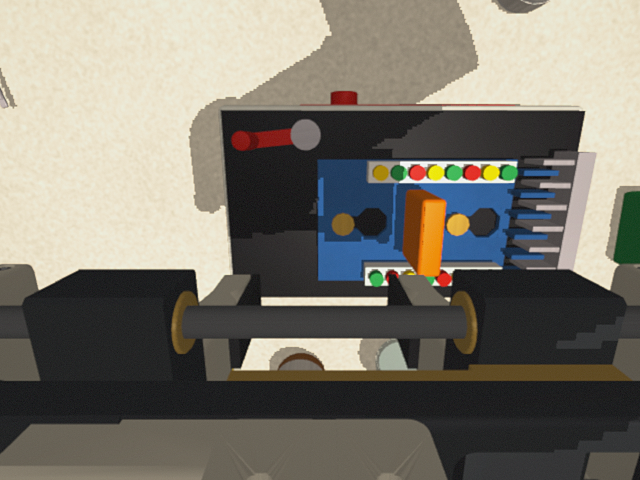

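Run:
```python
from fit import *
f=pickle.load(open("pics/wrist6.pkl","rb"))
D=np.array([.5757,.1701,1.5555,.085])
pv=place(D,[(-.0935,.075,.0)])[0]; print("pivot",pv.round(4), proj(f,pv+[0,0,.02]))
P=ray(f,[[241,140]],.135)[0]; print("post",P.round(4)); v=(P-pv)[:2]@R2(D[2]); print(np.hypot(*v),np.arctan2(v[1],v[0])-np.pi)
g=pickle.load(open("pics/side6.pkl","rb"))
hsv=cv2.cvtColor(f["image"],cv2.COLOR_RGB2HSV)
for a in np.arange(0,1.58,.3).tolist()+[1.571]:
    q=place(D,[(-.0935-.045*np.cos(a),.075-.045*np.sin(a),.05)])[0]; print(round(a,2),q.round(4),proj(f,q).round(1),proj(g,q).round(1))
# carrier fit
p,c=fitc([f],[(310,150,560,262)],np.array([.5757,.1701,1.5555,.085])); print(p.round(4),c)
im=f["image"][...,::-1].copy()
print(ray(f,[[318.5,159],[318.5,281]],.091))
x=g["image"][...,::-1]; cv2.imwrite("pics/s6z.png",cv2.resize(x[215:330,230:380],None,fx=5,fy=5,interpolation=2))
```

```text
pivot [0.4993 0.0778 0.085 ] [[304.29374262 134.25727031]]
post [0.5031 0.0338 0.135 ]
0.04408117846806234 -6.181867797656103
0.0 [0.4986 0.0328 0.135 ] [[239.  133.5]] [[355.2 245.9]]
0.3 [0.5119 0.0346 0.135 ] [[243.  152.7]] [[349.9 244. ]]
0.6 [0.5241 0.0402 0.135 ] [[251.9 169.7]] [[344.2 243.3]]
0.9 [0.5341 0.0492 0.135 ] [[265.1 183.2]] [[338.5 243.9]]
1.2 [0.541  0.0608 0.135 ] [[281.1 192.2]] [[333.3 245.6]]
1.5 [0.5441 0.0739 0.135 ] [[298.8 196.1]] [[329.1 248.5]]
1.57 [0.5443 0.0771 0.135 ] [[303.1 196.3]] [[328.2 249.3]]
[0.5761 0.1713 1.5545 0.085 ] 1621.5154073384801
[[0.51938201 0.08848733 0.091     ]
 [0.63062315 0.08635435 0.091     ]]
```

View pics/s6z.png

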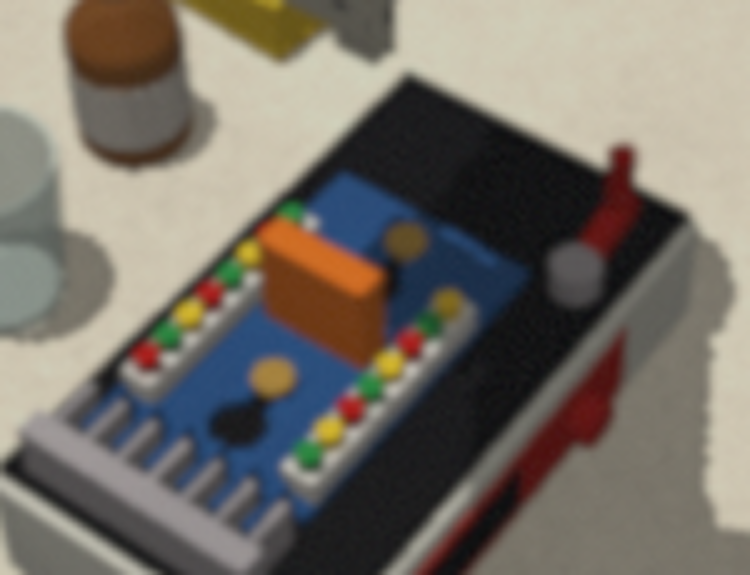

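Emit:
apply_moves(deltas="-2.9 -3.5 0 0; -2.89 -3.59 0 0; 0 0 2 0; 0 0 3 0; 0 0 2 0; 0 0 0 0; 0 0 0 0", gripper=0.27, squeeze=8)

```text
t: 16.23
eef_pos: [0.5036, 0.0342, 0.169]
ee_rot: [3.141, -0.0, 1.557]
force: [-0.0, -0.2, -0.1]
width: 0.0319
```

```bash
python3 go.py .5031 .0338 .112 1.5555
python3 - <<'E'
from station import viewer
from fit import *
f=viewer.grab_frame("wrist"); pickle.dump(f,open(f"pics/wrist7.pkl","wb")); cv2.imwrite(f"pics/wrist7.png",f["image"][...,::-1])
g=viewer.grab_frame("side"); x=g["image"][...,::-1]; cv2.imwrite("pics/s7z.png",cv2.resize(x[190:310,260:400],None,fx=5,fy=5,interpolation=2))
E
```

```text
t 16.23 pos [0.5036 0.0342 0.169 ] rot [ 3.1408 -0.      1.557 ] F [-0.  -0.2 -0.1] w 0.0319
tool delta cm [-0.04 -0.06  5.7 ] turn 0.0015
after turn cm [-0.04 -0.05  5.7 ]
```

View pics/wrist7.png

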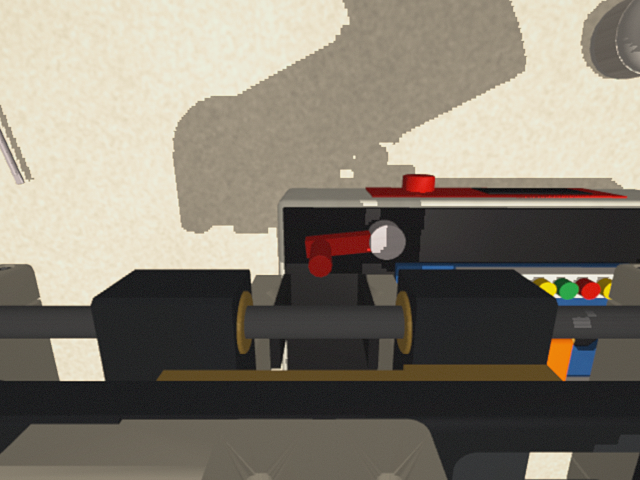

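View pics/s7z.png

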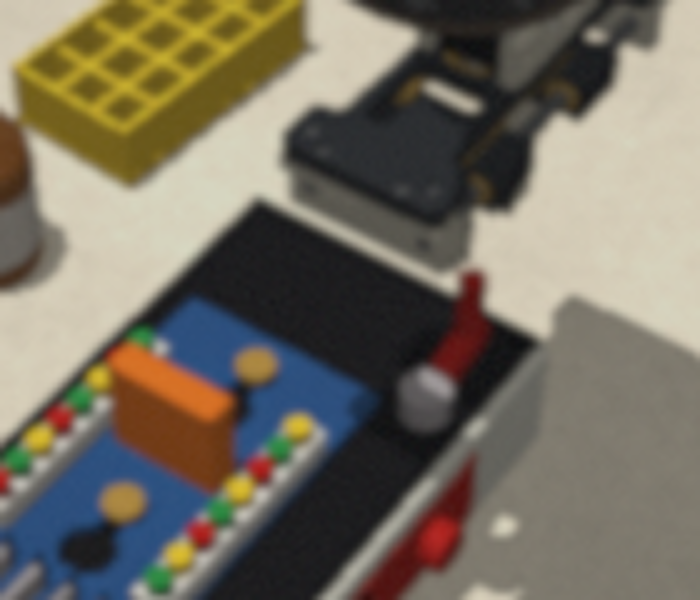

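Run:
```python
from fit import *
f=pickle.load(open("pics/wrist7.pkl","rb")); print(ray(f,[[320,266]],.135), ray(f,[[387,240]],.1), ray(f,[[387,240]],.11), proj(f,[[.4993,.0778,.085]]))
```

```text
[[0.50330264 0.03352041 0.135     ]] [[0.49817447 0.07827923 0.1       ]] [[0.49530985 0.07644645 0.11      ]] [[382.62668631 235.78677752]]
```

Emit:
apply_moves(deltas="-0.04 -0.05 1 0; 0 0 1.5 0; 0 0 1.5 0; 0 0 0.8 0; 0 0 0.5 0; 0 0 0.4 0; 0 0 0 0; 0 0 0 0")

```text
t: 17.32
eef_pos: [0.5028, 0.0334, 0.1116]
ee_rot: [3.141, -0.0, 1.556]
force: [-0.9, -1.0, 0.4]
width: 0.0319
```

No contact on the way down; hub is low. Grip the post.

Emit:
apply_moves(deltas="0 0 0 0; 0 0 0 0; 0 0 0 0; 0 0 0 0; 0 0 0 0", gripper=1, squeeze=8)

```text
t: 17.95
eef_pos: [0.5023, 0.0319, 0.1115]
ee_rot: [-3.141, 0.002, 1.556]
force: [1.3, -7.3, 2.1]
width: 0.014
```

Run:
```python
from fit import *
D=np.array([.5757,.1701,1.5555,.085])
A=np.linspace(.1,1.571,16); Q=np.array([place(D,[(-.0935-.045*np.cos(a),.075-.045*np.sin(a),.05)])[0] for a in A])
y=1.556; tx=np.array([np.cos(y),np.sin(y)]);ty=np.array([np.sin(y),-np.cos(y)])
d=np.diff(Q[:,:2],axis=0)*100
print("; ".join(f"{a@tx:.2f} {a@ty:.2f} 0 0" for a in d)); print(Q[-1])
```

```text
0.07 0.44 0 0; 0.11 0.43 0 0; 0.15 0.42 0 0; 0.19 0.40 0 0; 0.23 0.38 0 0; 0.26 0.35 0 0; 0.30 0.33 0 0; 0.33 0.30 0 0; 0.35 0.26 0 0; 0.38 0.23 0 0; 0.40 0.19 0 0; 0.42 0.15 0 0; 0.43 0.11 0 0; 0.44 0.06 0 0; 0.44 0.02 0 0
[0.5442735  0.07707897 0.135     ]
```

Emit:
apply_moves(deltas="-0.1 0 0 0; 0.03 0.44 0 0; 0.10 0.43 0 0; 0.15 0.42 0 0; 0.19 0.40 0 0; 0 0 0 0")

```text
t: 18.7
eef_pos: [0.5208, 0.0363, 0.1115]
ee_rot: [3.14, 0.001, 1.557]
force: [3.1, -7.4, 1.3]
width: 0.0134
```

Emit:
apply_moves(deltas="0.1 0.38 0 0; 0.26 0.35 0 0; 0.30 0.33 0 0; 0.33 0.30 0 0; 0.35 0.26 0 0; 0 0 0 0")

```text
t: 19.45
eef_pos: [0.5394, 0.0496, 0.1119]
ee_rot: [3.136, 0.001, 1.557]
force: [11.6, -11.8, -3.1]
width: 0.0136
```

Emit:
apply_moves(deltas="0 0 0 0; 0 0 0 0; 0 0 0 0; 0 0 0 0", gripper=0.27)

```text
t: 19.95
eef_pos: [0.5358, 0.0502, 0.1112]
ee_rot: [3.142, -0.0, 1.556]
force: [-0.6, -0.1, 0.3]
width: 0.0319
```

```bash
python3 go.py .5031 .0338 .112 1.5555
python3 - <<'E'
from station import viewer
from fit import *
f=viewer.grab_frame("wrist"); pickle.dump(f,open(f"pics/wrist8.pkl","wb")); cv2.imwrite(f"pics/wrist8.png",f["image"][...,::-1])
g=viewer.grab_frame("side");pickle.dump(g,open(f"pics/side8.pkl","wb")); x=g["image"][...,::-1]; cv2.imwrite("pics/s8z.png",cv2.resize(x[190:310,260:400],None,fx=5,fy=5,interpolation=2))
E
```

```text
t 19.95 pos [0.5358 0.0502 0.1112] rot [ 3.1416e+00 -2.0000e-04  1.5563e+00] F [-0.6 -0.1  0.3] w 0.0319
tool delta cm [-1.68 -3.25 -0.08] turn 0.0008
after turn cm [-1.68 -3.25 -0.08]
```

View pics/wrist8.png

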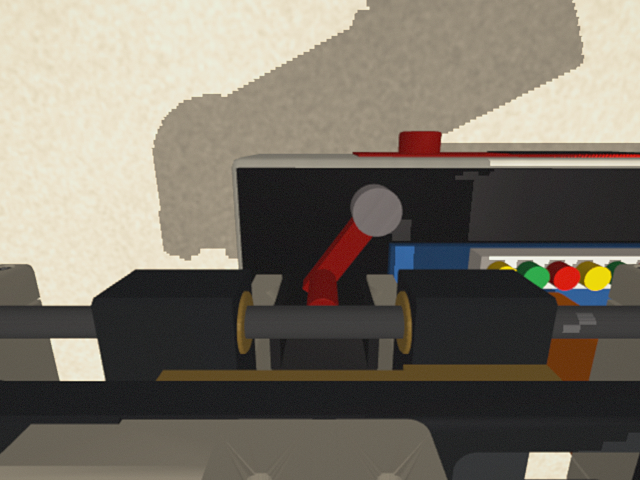

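View pics/s8z.png

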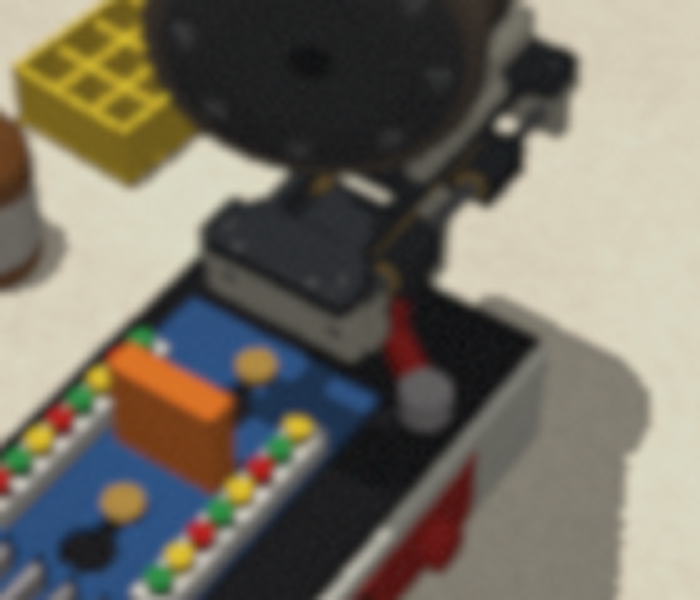

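Emit:
apply_moves(deltas="0.4 0.1 0 0; 0.4 0.1 0 0; 0.4 0.1 0 0; 0.4 0.1 0 0; 0.4 0.1 0 0; 0.4 0.1 0 0; 0.4 0 0 0; 0 0 0 0")

```text
t: 21.05
eef_pos: [0.5419, 0.0783, 0.1111]
ee_rot: [-3.141, -0.0, 1.556]
force: [-0.3, -0.3, 0.0]
width: 0.032
```

Emit:
apply_moves(deltas="0.3 0 0 0; 0.2 0 0 0; 0.1 0 0 0; 0 0 0 0; 0 0 0 0")

```text
t: 21.68
eef_pos: [0.5422, 0.0839, 0.1112]
ee_rot: [-3.141, -0.0, 1.556]
force: [0.3, -0.1, -0.7]
width: 0.0323
```

Emit:
apply_moves(deltas="0.1 0 0 0; 0.05 0 0 0; 0 0 0 0; 0 0 0 0")

```text
t: 22.18
eef_pos: [0.5423, 0.0851, 0.1112]
ee_rot: [-3.141, 0.0, 1.556]
force: [1.7, -2.2, -0.8]
width: 0.032
```

Emit:
apply_moves(deltas="0.1 0 0 0; 0 0 0 0; 0 0 0 0")

```text
t: 22.55
eef_pos: [0.5423, 0.0853, 0.1112]
ee_rot: [-3.141, 0.001, 1.556]
force: [2.0, -7.7, -0.8]
width: 0.0322
```

Emit:
apply_moves(deltas="0.1 0 0 0; 0 0 0 0; 0 0 0 0")

```text
t: 22.92
eef_pos: [0.5423, 0.0856, 0.1112]
ee_rot: [-3.141, 0.002, 1.556]
force: [3.5, -10.8, -0.5]
width: 0.0319
```

Emit:
apply_moves(deltas="-0.4 0 0 0; -0.5 0 0 0; 0 0 0 0; 0 0 -1.5 0; 0 0 -2.5 0; 0 0 -4 0; 0 0 -4 0; 0 0 -2 0; 0 0 0 0")

```text
t: 24.05
eef_pos: [0.5432, 0.0788, 0.2543]
ee_rot: [3.137, -0.002, 1.557]
force: [-0.4, 1.4, -0.7]
width: 0.032
```

Run:
```python
from station import viewer
from fit import *
f=viewer.grab_frame("wrist"); pickle.dump(f,open(f"pics/wrist9.pkl","wb")); cv2.imwrite(f"pics/wrist9.png",f["image"][...,::-1])
g=viewer.grab_frame("side");pickle.dump(g,open(f"pics/side9.pkl","wb")); x=g["image"][...,::-1]; cv2.imwrite("pics/s9z.png",cv2.resize(x[190:310,260:400],None,fx=5,fy=5,interpolation=2))
```

```text
(no output)
```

View pics/wrist9.png

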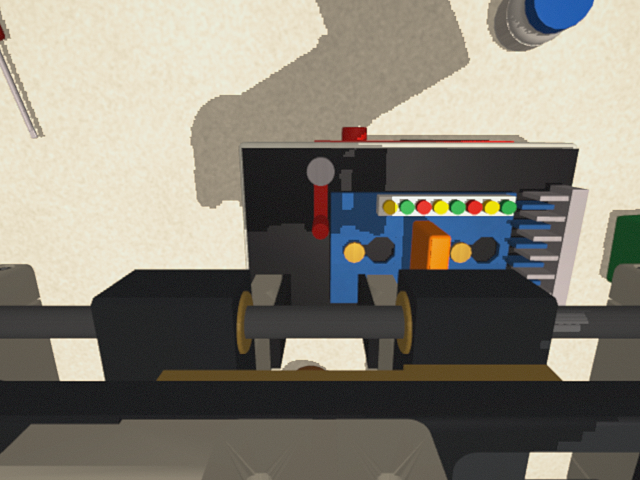

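View pics/s9z.png

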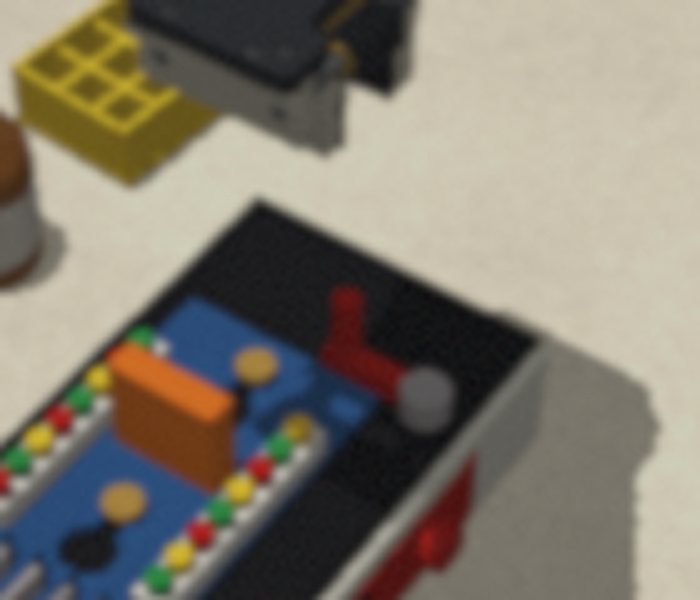

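Run:
```python
from fit import *
f=pickle.load(open("pics/wrist9.pkl","rb"))
hb=ray(f,[[320.5,171]],.103)[0];P=ray(f,[[321,231]],.135)[0]; v=(P-hb)[:2]@R2(1.5555); print(hb,P,v, np.arctan2(v[1],v[0])+np.pi)
p,c=fitc([f],[(325,188,560,265)],np.array([.576,.1701,1.5555,.085])); print(p.round(4))
D=np.array([.576,.1695,1.5555,.085])
for a in(1.45,1.5,1.571):
    q=place(D,[(-.0935-.045*np.cos(a),.075-.045*np.sin(a),.05)])[0]; print(a,proj(f,q).round(1))
print(proj(f,place(D,[(-.0935,.075,.018)])))
x=f["image"][...,::-1]; cv2.imwrite("pics/w9z.png",cv2.resize(x[140:265,235:435],None,fx=4,fy=4,interpolation=2))
```

```text
[0.4987757  0.07846771 0.103     ] [0.54422201 0.07832866 0.135     ] [ 0.0005561  -0.04544313] 1.583033017013902
[0.5766 0.1716 1.5536 0.085 ]
1.45 [[312.1 231.1]]
1.5 [[314.8 231.3]]
1.571 [[318.7 231.4]]
[[319.00694696 171.95952527]]
```

View pics/w9z.png

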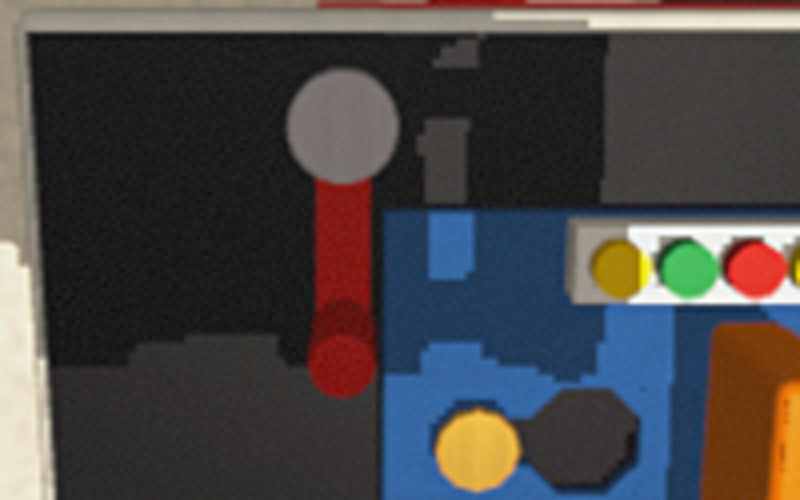

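Run:
```python
from station import job
print(job.job_done())
```

```text
the job is handed in; nothing more can be done
None
```

The carrier is mounted and locked on the shaker and the red catch is shut behind it. I handed the job in at about 24 s, with the gripper open and clear of everything.

- **Carrier:** I lifted it by the orange bar, lowered it level over the two brass heads until it rested on the deck, and slid it 25 mm. I then pushed until it stopped moving and the force rose to about 18 N, which I took to be the hard stop. The last wrist picture shows both heads in the narrow slots and its fins between the shaker's fins.
- **Catch:** my first try, holding the post in the gripper, began to bind at about 12 N per axis. I let go at roughly 0.85 rad and pushed the post with one finger until it stopped at about 11 N. The last picture gives about 1.58 rad against the 1.571 stop, with a gap of about 3 mm to the carrier's edge.
- **Disagreement:** the model fit to the last wrist picture puts the carrier 1.5 mm further along the slide than the arm's own reading at the stop. That is within the 2 mm camera calibration.
- **Bystanders:** I noticed no contact with them, and the ones in the last pictures stand as before. I did not measure their positions at the end.

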